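# Check the microscope case and clear out the wrong parts

### The job

Open the clear lid of the microscope accessory case well past upright and check each lane against the outline on the label at its inner end. Two lanes hold a part that does not match their label: get those two parts out through the lanes' open ends into the metal returns tray, lying flat on its floor, and leave the matching parts in their lanes. Then shut the lid fully, without disturbing the other things on the table.

Things in the scene. Friction and masses are not known exactly. Their poses are not given: they have to be found in the camera images.
- case: Fixed dark grey case, 206 (x) x 184 (y) x 45 mm high; origin on the table, z up. 5 lanes along y, centred at x = -80, -40, 0, 40, 80 mm, from y = -68 (open end, no wall) to +65 mm; floor at height 10 mm, dividers 3 mm thick, tops at 16 mm. Label ledge y 65 to 110 mm, height 16 mm. Side walls and hinge wall (y 110 to 116) 45 mm high. One part per lane, 34 mm or more free behind it (+y).
- lid (a joint): Opening angle (rad) of the case's clear lid, 206 x 186 x 4 mm, 160 g, dark edges, a 28 mm lip hanging from its free edge over the lanes' open ends. 0 shut, stop at 1.9; starts at 0 to 0.12. The stiff hinge (0.24 N m) holds it wherever it is left.
- lid_handle (a point): Middle of the black round bar handle on the lid: 10 mm thick, 90 mm long, along the case's x, a post at each end, centre 35 mm above the lid's top face. Lid shut: at y = -44 mm of the case, height 84.5 mm. It turns with the lid (160 mm along and 39 mm off the lid's underside from the hinge).
- lid_hinge (a point): On the hinge axis at mid-width: y = +116 mm of the case, height 45.5 mm. The axis is the case's x; the lid's free edge lies at the case's -y side when shut and swings up and over towards +y.
- tray: Fixed bare-metal returns tray beyond the lanes' open ends, 214 (x) x 124 (y) mm, axes parallel to the case's; origin: centre of its underside, 131 mm from the case's origin along the case's -y. Floor 3 mm thick, so 7 mm below the lanes' floor; walls 3 mm thick, 22 mm high on three sides, none facing the lanes (y = +62 mm).
- label_tube: White card 37 x 43 x 1 mm on the ledge at the inner end of a lane, with the black outline of the part that belongs there: narrow shaft, wider at both ends (tube). Origin: centre of its underside; axes parallel to the case's. Its lane runs along its -y; parts start with their origin 97 to 108 mm from it. Label order is random.
- label_box: White card 37 x 43 x 1 mm on the ledge at the inner end of a lane, with the black outline of the part that belongs there: long plain rectangle (slide box). Origin: centre of its underside; axes parallel to the case's. Its lane runs along its -y; parts start with their origin 97 to 108 mm from it. Label order is random.
- label_eye_1: White card 37 x 43 x 1 mm on the ledge at the inner end of a lane, with the black outline of the part that belongs there: short stepped T (eyepiece). Origin: centre of its underside; axes parallel to the case's. Its lane runs along its -y; parts start with their origin 97 to 108 mm from it. Label order is random.
- label_eye_2: White card 37 x 43 x 1 mm on the ledge at the inner end of a lane, with the black outline of the part that belongs there: short stepped T (eyepiece). Origin: centre of its underside; axes parallel to the case's. Its lane runs along its -y; parts start with their origin 97 to 108 mm from it. Label order is random.
- label_eye_3: White card 37 x 43 x 1 mm on the ledge at the inner end of a lane, with the black outline of the part that belongs there: short stepped T (eyepiece). Origin: centre of its underside; axes parallel to the case's. Its lane runs along its -y; parts start with their origin 97 to 108 mm from it. Label order is random.
- tube_1: White sample tube, 80 mm long, 19 mm thick, 24 mm at the grey round cap (-y end) and square foot (+y end), about 35 g. Lies along y; origin mid-length, 12 mm above the surface it lies on. One of the two tubes is in the lane labelled tube, the other in a lane labelled eyepiece; which one varies.
- tube_2: White sample tube, 80 mm long, 19 mm thick, 24 mm at the grey round cap (-y end) and square foot (+y end), about 35 g. Lies along y; origin mid-length, 12 mm above the surface it lies on. One of the two tubes is in the lane labelled tube, the other in a lane labelled eyepiece; which one varies.
- box_1: White slide box, plain block 76 mm long, 26 wide, 24 thick, thin grey seam, about 50 g. Lies along y; origin mid-length, 12 mm above the surface it lies on. One of the two boxes is in the lane labelled box, the other in a lane labelled eyepiece; which one varies.
- box_2: White slide box, plain block 76 mm long, 26 wide, 24 thick, thin grey seam, about 50 g. Lies along y; origin mid-length, 12 mm above the surface it lies on. One of the two boxes is in the lane labelled box, the other in a lane labelled eyepiece; which one varies.
- eyepiece: Microscope eyepiece lying along y in a lane labelled eyepiece: black eyecup 31 mm across, 16 mm long (-y end), steel barrel 23 mm across, 48 mm long in all, about 70 g. Origin mid-length, 12 mm above the lane floor; its top is 31 mm above the floor.
- dish: Bystander: loose glass dish, 90 mm across, 16 mm high, on the table to the left. Origin at the centre of its underside.
- vial: Bystander: loose small capped vial, 29 mm across, 54 mm high, standing on the table to the right. Origin at the centre of its underside.
- drum: Bystander: loose black drum on a 60 x 75 mm foot, 74 mm high, on the table to the right. Origin at the centre of its underside.
Not all that is in view belongs to the job. There is more than one size of the tray; the job needs the larger.

How it is judged (in metres and radians):
On the way, in this order (a step that is already met when the one before it is completed fails the run):
1. the lid is open past upright (1.58 rad) with nothing yet in the tray (value of joint lid above 1.58 rad and not (x of tube_1 in the frame of tray between -0.1 and 0.1 m and y of tube_1 in the frame of tray between -0.06 and 0.028 m and z of tube_1 in the frame of tray below 0.021 m and linear speed of tube_1 below 0.02 m/s) and not (x of tube_2 in the frame of tray between -0.1 and 0.1 m and y of tube_2 in the frame of tray between -0.06 and 0.028 m and z of tube_2 in the frame of tray below 0.021 m and linear speed of tube_2 below 0.02 m/s) and not (x of box_1 in the frame of tray between -0.1 and 0.1 m and y of box_1 in the frame of tray between -0.06 and 0.028 m and z of box_1 in the frame of tray below 0.021 m and linear speed of box_1 below 0.02 m/s) and not (x of box_2 in the frame of tray between -0.1 and 0.1 m and y of box_2 in the frame of tray between -0.06 and 0.028 m and z of box_2 in the frame of tray below 0.021 m and linear speed of box_2 below 0.02 m/s) and not (x of eyepiece in the frame of tray between -0.1 and 0.1 m and y of eyepiece in the frame of tray between -0.06 and 0.028 m and z of eyepiece in the frame of tray below 0.021 m and linear speed of eyepiece below 0.02 m/s)), for 0.2 s.
2. with the lid still open, one mismatched part lies in the tray (value of joint lid above 1 rad and ((((x of tube_1 in the frame of label_tube between -0.012 and 0.012 m and y of tube_1 in the frame of label_tube between -0.118 and -0.055 m and z of tube_1 in the frame of label_tube below 0.02 m) and (x of tube_2 in the frame of tray between -0.1 and 0.1 m and y of tube_2 in the frame of tray between -0.06 and 0.028 m and z of tube_2 in the frame of tray below 0.021 m and linear speed of tube_2 below 0.02 m/s)) or ((x of tube_2 in the frame of label_tube between -0.012 and 0.012 m and y of tube_2 in the frame of label_tube between -0.118 and -0.055 m and z of tube_2 in the frame of label_tube below 0.02 m) and (x of tube_1 in the frame of tray between -0.1 and 0.1 m and y of tube_1 in the frame of tray between -0.06 and 0.028 m and z of tube_1 in the frame of tray below 0.021 m and linear speed of tube_1 below 0.02 m/s))) or (((x of box_1 in the frame of label_box between -0.012 and 0.012 m and y of box_1 in the frame of label_box between -0.118 and -0.055 m and z of box_1 in the frame of label_box below 0.02 m) and (x of box_2 in the frame of tray between -0.1 and 0.1 m and y of box_2 in the frame of tray between -0.06 and 0.028 m and z of box_2 in the frame of tray below 0.021 m and linear speed of box_2 below 0.02 m/s)) or ((x of box_2 in the frame of label_box between -0.012 and 0.012 m and y of box_2 in the frame of label_box between -0.118 and -0.055 m and z of box_2 in the frame of label_box below 0.02 m) and (x of box_1 in the frame of tray between -0.1 and 0.1 m and y of box_1 in the frame of tray between -0.06 and 0.028 m and z of box_1 in the frame of tray below 0.021 m and linear speed of box_1 below 0.02 m/s))))), for 0.1 s.
3. with the lid still open, both mismatched parts lie in the tray and the matching parts are in their lanes (value of joint lid above 1 rad and (((x of tube_1 in the frame of label_tube between -0.012 and 0.012 m and y of tube_1 in the frame of label_tube between -0.118 and -0.055 m and z of tube_1 in the frame of label_tube below 0.02 m) and (x of tube_2 in the frame of tray between -0.1 and 0.1 m and y of tube_2 in the frame of tray between -0.06 and 0.028 m and z of tube_2 in the frame of tray below 0.021 m and linear speed of tube_2 below 0.02 m/s)) or ((x of tube_2 in the frame of label_tube between -0.012 and 0.012 m and y of tube_2 in the frame of label_tube between -0.118 and -0.055 m and z of tube_2 in the frame of label_tube below 0.02 m) and (x of tube_1 in the frame of tray between -0.1 and 0.1 m and y of tube_1 in the frame of tray between -0.06 and 0.028 m and z of tube_1 in the frame of tray below 0.021 m and linear speed of tube_1 below 0.02 m/s))) and (((x of box_1 in the frame of label_box between -0.012 and 0.012 m and y of box_1 in the frame of label_box between -0.118 and -0.055 m and z of box_1 in the frame of label_box below 0.02 m) and (x of box_2 in the frame of tray between -0.1 and 0.1 m and y of box_2 in the frame of tray between -0.06 and 0.028 m and z of box_2 in the frame of tray below 0.021 m and linear speed of box_2 below 0.02 m/s)) or ((x of box_2 in the frame of label_box between -0.012 and 0.012 m and y of box_2 in the frame of label_box between -0.118 and -0.055 m and z of box_2 in the frame of label_box below 0.02 m) and (x of box_1 in the frame of tray between -0.1 and 0.1 m and y of box_1 in the frame of tray between -0.06 and 0.028 m and z of box_1 in the frame of tray below 0.021 m and linear speed of box_1 below 0.02 m/s))) and ((x of eyepiece in the frame of label_eye_1 between -0.012 and 0.012 m and y of eyepiece in the frame of label_eye_1 between -0.118 and -0.055 m and z of eyepiece in the frame of label_eye_1 below 0.02 m) or (x of eyepiece in the frame of label_eye_2 between -0.012 and 0.012 m and y of eyepiece in the frame of label_eye_2 between -0.118 and -0.055 m and z of eyepiece in the frame of label_eye_2 below 0.02 m) or (x of eyepiece in the frame of label_eye_3 between -0.012 and 0.012 m and y of eyepiece in the frame of label_eye_3 between -0.118 and -0.055 m and z of eyepiece in the frame of label_eye_3 below 0.02 m))), for 0.2 s.
At the end, for the whole second after the job is handed in: Lid shut (within 0.05 rad) and still; one tube, one box and the eyepiece lie inside lanes with matching labels (within 12 mm of the lane's middle); the other tube and box rest flat in the tray, clear of the lanes (origin at most 28 mm from the tray's centre towards the lanes, under 21 mm high) (value of joint lid below 0.05 rad and velocity of joint lid between -0.05 and 0.05 rad/s and (((x of tube_1 in the frame of label_tube between -0.012 and 0.012 m and y of tube_1 in the frame of label_tube between -0.118 and -0.055 m and z of tube_1 in the frame of label_tube below 0.02 m) and (x of tube_2 in the frame of tray between -0.1 and 0.1 m and y of tube_2 in the frame of tray between -0.06 and 0.028 m and z of tube_2 in the frame of tray below 0.021 m and linear speed of tube_2 below 0.02 m/s)) or ((x of tube_2 in the frame of label_tube between -0.012 and 0.012 m and y of tube_2 in the frame of label_tube between -0.118 and -0.055 m and z of tube_2 in the frame of label_tube below 0.02 m) and (x of tube_1 in the frame of tray between -0.1 and 0.1 m and y of tube_1 in the frame of tray between -0.06 and 0.028 m and z of tube_1 in the frame of tray below 0.021 m and linear speed of tube_1 below 0.02 m/s))) and (((x of box_1 in the frame of label_box between -0.012 and 0.012 m and y of box_1 in the frame of label_box between -0.118 and -0.055 m and z of box_1 in the frame of label_box below 0.02 m) and (x of box_2 in the frame of tray between -0.1 and 0.1 m and y of box_2 in the frame of tray between -0.06 and 0.028 m and z of box_2 in the frame of tray below 0.021 m and linear speed of box_2 below 0.02 m/s)) or ((x of box_2 in the frame of label_box between -0.012 and 0.012 m and y of box_2 in the frame of label_box between -0.118 and -0.055 m and z of box_2 in the frame of label_box below 0.02 m) and (x of box_1 in the frame of tray between -0.1 and 0.1 m and y of box_1 in the frame of tray between -0.06 and 0.028 m and z of box_1 in the frame of tray below 0.021 m and linear speed of box_1 below 0.02 m/s))) and ((x of eyepiece in the frame of label_eye_1 between -0.012 and 0.012 m and y of eyepiece in the frame of label_eye_1 between -0.118 and -0.055 m and z of eyepiece in the frame of label_eye_1 below 0.02 m) or (x of eyepiece in the frame of label_eye_2 between -0.012 and 0.012 m and y of eyepiece in the frame of label_eye_2 between -0.118 and -0.055 m and z of eyepiece in the frame of label_eye_2 below 0.02 m) or (x of eyepiece in the frame of label_eye_3 between -0.012 and 0.012 m and y of eyepiece in the frame of label_eye_3 between -0.118 and -0.055 m and z of eyepiece in the frame of label_eye_3 below 0.02 m))); the robot touches nothing.
It fails at once if the dish is disturbed (moved more than 30 mm) (distance of dish from where it was at the start of the episode above 0.03 m).
It fails at once if the vial is disturbed (moved more than 30 mm) (distance of vial from where it was at the start of the episode above 0.03 m).
It fails at once if the drum is disturbed (moved more than 30 mm) (distance of drum from where it was at the start of the episode above 0.03 m).
It fails at once if a part is knocked off the case and tray onto the table's edge or floor (horizontal distance between any of tube_1, tube_2, box_1, box_2, eyepiece and case above 0.26 m).
It also fails if it takes over 72 s, if anything falls off the work surface, if the arm or the gripper's body presses on something with over 40 N, if the wrist force passes 120 N, or if a joint passes its speed limit or range.

### The arm

A 7-joint arm with a two-finger parallel gripper is mounted at the origin on the work surface. World frame = base frame: x ahead of the robot, y to its left, z up, the work surface at z = 0. Lengths are in m, angles in degrees, forces in N, time in s.
With the tool pointing down it reaches from about 0.425 to 0.875 m from the base axis. Payload 4.7 kg.
Tool frame: the origin (TCP) lies on the centre line of the jaws, within the pads' length; the fingertips stand 8 mm ahead of it and the grasp point (between the pads) lies 11 mm behind it; z points along the fingers, x is the direction in which the jaws open and shut, and the axes are right-handed (so a half turn about z gives the same grasp; the last joint's range is limited). The gripper opens to 87 mm and grips with 3 to 60 N. Pads are 19 mm wide; open, the fingers measure 117 mm over their backs; the gripper's body (75 mm by 190 mm) begins 51 mm behind the grasp point.
Start: joints at [65.151, 18.392, -4.016, 83.108, 1.295, 78.541, -3.26], TCP at [0.281, -0.586, 0.231] pointing down, gripper open.
Joint ranges: [-163.93, 163.93], [-17.29, 119.83], [-79.2, 71.16], [3.27, 140.29], [-89.18, 269.18], [5.43, 117.66], [-154.24, 154.24]. Speed limits (degrees/s): [147.25, 147.25, 180, 180, 180, 180, 180].

### API

Orientations are given as [roll, pitch, yaw] about the fixed x, y, z axes, in that order (R = Rz(yaw) Ry(pitch) Rx(roll)).
In Python, from cell import telemetry, read_camera, get_calibration, sign_off gives the robot as it stands. The module is installed in compiled form; this text tells all that it offers.
- The arm moves only by the tool carry_out, never from a script. Its arguments are lists of equal length, an entry for each row: "translation": the shift along the tool's x, y, z in cm, a list of three; "turn": the turn about the tool's z in rad; "gripper": the opening, from 0 (shut) to 1 (fully open). In form: {"translation": [[dx, dy, dz], ...], "turn": [turn, ...], "gripper": [gripper, ...]}. A call has 1 to 5 rows; each row is the pose to reach, as a shift and turn from the pose commanded when the call began, along the tool's axes at that moment; what a row does not reach only later rows make up. A row lasts 1/8 s, in which the tool goes at most 62.5 mm and 10.7 degrees, less where a joint would pass 70% of its speed; a pose out of reach is approached as far as the arm can. A call with a gripper value outside its range is refused whole. The fingers move at their own pace and stop on an object; "squeeze" is the grip in N (left out, the last holds). Time passes only in rows, so rows that repeat a pose let the fingers close. It gives the time, the measured TCP pose, the force and the opening at its end, in the units of the state.
- telemetry.get_obs(): the state, without advancing time (a new reading comes with each control period).
- read_camera(name): name is "scene" or "side" or "wrist"; returns the picture (384x512x3 uint8, red, green, blue); there is no depth.
- get_calibration(name): a dict with "fx", "fy", "cx", "cy" (pixels), "R" (3x3) and "t" (3): a world point X has camera coordinates R X + t. Camera axes: x right, y down, z forward; pixel columns grow to the right and rows downward; lengths in m; the calibration is good to about 2 mm. The wrist camera is an equidistant fisheye: a pixel r from the principal point sees the ray r / f radians off the axis. A picture is of the moment at which its call begins: read the wrist's pose just before it. get_calibration takes no time and is no camera call; for the wrist camera it gives the pose at the moment of the call.
- sign_off(): hands the job in, once; it reports no verdict.
The state is a dict: "time_s": time; "qpos": joint angles; "joint_velocities": joint speeds; "effort": joint torques, N m; "tool_pos": TCP position; "tool_rot": TCP orientation; "force": force on the tool from outside, world axes, zero at the start; "wrist_torque": the same for the moment, N m; "grip_width": finger opening in m.
Only numpy, scipy, OpenCV 4.12 (cv2) and the standard library are available. Lean on these libraries where they do the work, as an engineer would, in place of code of your own. Each camera call takes 0.05 s, during which the arm holds its last target.

## Working session

There is one attempt and no reset: what is moved stays moved. The work goes in short steps, Python scripts to look and compute and a tool call to move; the robot and the scene stay as the last step left them, time stands still between calls to the robot, and variables do not carry over. Pictures are saved under pics/ and viewed, and the job is handed in when it is done.

Besides the shell and the picture viewer there is one more tool, called after "Emit:" as name(argument=value, ...) on one line, values as JSON. carry_out: Moves the arm, as the interface text tells. Its arguments: {"type":"object","properties":{"translation":{"type":"array","items":{"type":"array","items":{"type":"number"}}},"turn":{"type":"array","items":{"type":"number"}},"gripper":{"type":"array","items":{"type":"number"}},"squeeze":{"type":"number"}},"required":["translation","turn","gripper"]}

```bash
mkdir -p pics; ls
cat > h.py <<'E'
import numpy as np, cv2
from cell import telemetry, read_camera, get_calibration, sign_off
def snap(n,f):
    im=read_camera(n); cv2.imwrite('pics/'+f,im[:,:,::-1]); return im
E
python3 - <<'E'
from h import *
o=telemetry.get_obs(); print(o)
for n in ('scene','side','wrist'):
    c=get_calibration(n); print(n,{k:np.round(np.array(v),4).tolist() for k,v in c.items()})
    im=snap(n,n+'0.png')
E
```

```text
pics
{'time_s': 0.0, 'qpos': array([65.15124672, 18.43996305, -4.01495041, 83.17579065,  1.29450534,
       78.54101351, -3.25919618]), 'joint_velocities': array([-0.04995586,  0.01611045,  0.0282313 , -0.02345146,  0.02346612,
       -0.03225036, -0.09879863]), 'effort': array([-6.21227045e-04, -4.91287494e+01, -4.03957972e-01, -3.12530351e+01,
       -6.37532445e-02,  4.37817222e-02,  1.97196414e-04]), 'tool_pos': array([ 0.28114894, -0.58544243,  0.2294434 ]), 'tool_rot': array([ 1.79994492e+02,  1.11551987e-01, -6.43413291e+01]), 'force': array([-0.66165415, -0.45051999,  0.29766932]), 'wrist_torque': array([ 0.07174592, -0.01049165,  0.02399707]), 'grip_width': 0.08709527011320076}
scene {'fx': 428.1097, 'fy': 428.1097, 'cx': 255.5708, 'cy': 190.5675, 'R': [[-0.2748, 0.9615, -0.0042], [0.7287, 0.2054, -0.6533], [-0.6272, -0.1826, -0.7571]], 't': [0.1331, -0.3338, 1.4889]}
side {'fx': 390.0688, 'fy': 390.0688, 'cx': 252.4005, 'cy': 200.0529, 'R': [[-0.9726, -0.2318, 0.0193], [-0.1371, 0.5045, -0.8524], [0.1878, -0.8317, -0.5225]], 't': [0.4909, 0.1273, 1.1746]}
wrist {'fx': 297.3186, 'fy': 297.3186, 'cx': 253.9659, 'cy': 193.8267, 'R': [[0.4329, -0.9014, -0.0018], [-0.8614, -0.4143, 0.2938], [-0.2655, -0.1257, -0.9559]], 't': [-0.6501, -0.0368, 0.3913]}
```

View pics/scene0.png

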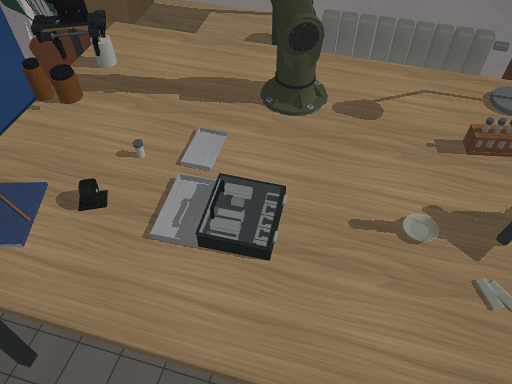

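View pics/side0.png

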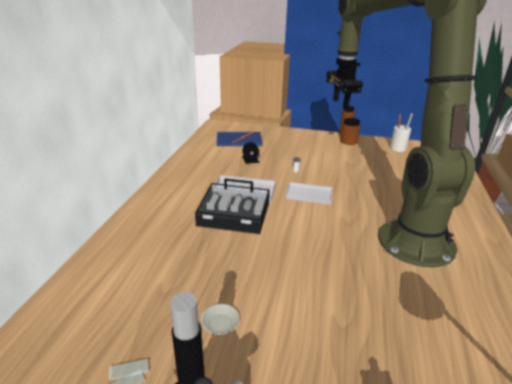

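View pics/wrist0.png

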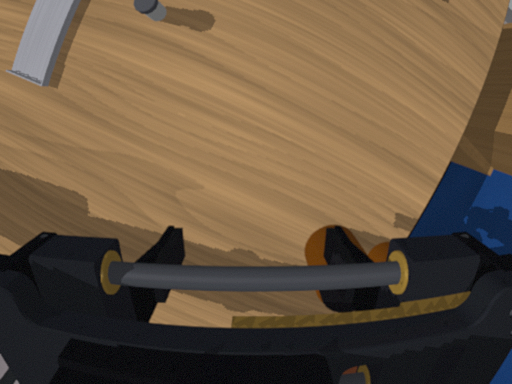

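Run:
```python
from h import *
a=cv2.imread('pics/scene0.png')[110:270,130:300]; cv2.imwrite('pics/c0.png',cv2.resize(a,None,fx=4.4,fy=3.7*1,interpolation=cv2.INTER_CUBIC))
a=cv2.imread('pics/side0.png')[140:240,180:350]; cv2.imwrite('pics/c1.png',cv2.resize(a,None,fx=4.5,fy=4.5,interpolation=cv2.INTER_CUBIC))
```

```text
(no output)
```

View pics/c0.png

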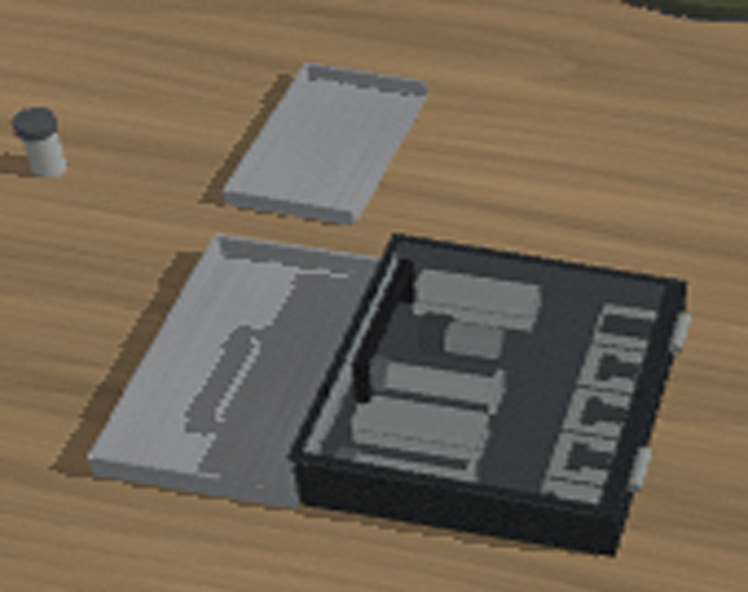

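View pics/c1.png

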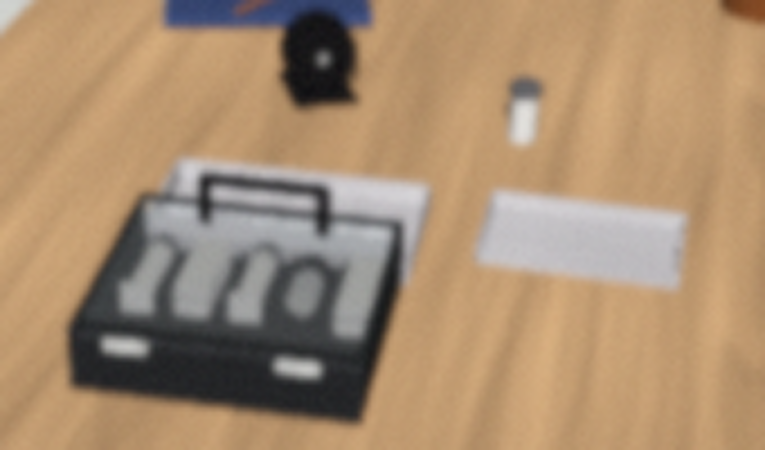

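```bash
cat >> h.py <<'E'
def ray(n,p,cal=None):
    c=cal or get_calibration(n); R=np.array(c['R']);t=np.array(c['t'])
    x=(p[0]-c['cx'])/c['fx'];y=(p[1]-c['cy'])/c['fy']
    if n=='wrist':
        r=np.hypot(x,y); d=np.array([x/r*np.sin(r),y/r*np.sin(r),np.cos(r)]) if r>1e-9 else np.array([0,0,1.])
    else: d=np.array([x,y,1.])
    return -R.T@t, R.T@d/np.linalg.norm(d)
def onz(n,p,z,cal=None):
    o,d=ray(n,p,cal); return o+d*(z-o[2])/d[2]
def tri(r1,r2):
    o1,d1=r1;o2,d2=r2
    A=np.c_[d1,-d2]; s=np.linalg.lstsq(A,o2-o1,rcond=None)[0]
    a=o1+d1*s[0];b=o2+d2*s[1]; return (a+b)/2,np.linalg.norm(a-b)
def proj(n,X,cal=None):
    c=cal or get_calibration(n); v=np.array(c['R'])@np.array(X)+np.array(c['t'])
    if n=='wrist':
        h=np.hypot(v[0],v[1]); r=np.arctan2(h,v[2]); return c['cx']+c['fx']*v[0]/h*r, c['cy']+c['fy']*v[1]/h*r
    return c['cx']+c['fx']*v[0]/v[2], c['cy']+c['fy']*v[1]/v[2]
E
python3 - <<'E'
from h import *
P=[(219.8,174),(286.1,186.5),(196.6,234.9)]
for p in P: print(onz('scene',p,.049).round(4))
a,b,c=[onz('scene',p,.049) for p in P]
print(np.linalg.norm(a-b),np.linalg.norm(a-c),np.degrees(np.arctan2(*(b-a)[1::-1])),np.degrees(np.arctan2(*(c-a)[1::-1])))
s=[(221,183),(212.5,217)]; q=[(252.5,182.5),(225.8,180)]
for u,v in zip(s,q): print(tri(ray('scene',u),ray('side',v)), onz('scene',u,.085),onz('side',v,.085))
for n,p in dict(vial=(139,157),drum=(93,207),dish=(420,238)).items(): print(n,onz('scene',p,0))
E
```

```text
[ 0.4694 -0.1063  0.049 ]
[0.4646 0.0796 0.049 ]
[ 0.677  -0.0943  0.049 ]
0.18592719235680227 0.2078774016886935 91.49161388616538 3.2961381735349122
(array([ 0.52664402, -0.08136872,  0.08350023]), np.float64(0.003463197954407672)) [ 0.52981333 -0.07957509  0.085     ] [ 0.52550406 -0.08157491  0.085     ]
(array([ 0.62343093, -0.0737491 ,  0.07637242]), np.float64(0.02032408957241621)) [ 0.63979513 -0.06346945  0.085     ] [ 0.61589772 -0.0746212   0.085     ]
vial [ 0.42681682 -0.38201994  0.        ]
drum [ 0.63688252 -0.41670739  0.        ]
dish [0.49994096 0.44174052 0.        ]
```

```bash
cat >> h.py <<'E'
TH=np.radians(2.4); O=np.array([.571,-.031,0])
def case(x,y,z):  # mm in case -> world m
    c,s=np.cos(TH),np.sin(TH); return O+np.array([c*x-s*y,s*x+c*y,z])/1000
def tocase(X):
    d=np.array(X)-O; c,s=np.cos(TH),np.sin(TH); return np.array([c*d[0]+s*d[1],-s*d[0]+c*d[1],d[2]])*1000
def go(X,yaw=None,start=None):
    o=telemetry.get_obs(); p=o['tool_pos']; r=np.radians(o['tool_rot'])
    from scipy.spatial.transform import Rotation as Ro
    R=Ro.from_euler('xyz',r).as_matrix()
    d=R.T@(np.array(X)-p)*100
    t=0 if yaw is None else -((np.radians(yaw)-r[2]+np.pi)%(2*np.pi)-np.pi)
    print('t',round(o['time_s'],2),'pos',p.round(4),'rot',o['tool_rot'].round(1),'cm',d.round(2),'turn',round(t,3),'F',o['force'].round(1),'w',round(o['grip_width'],4))
E
python3 - <<'E'
from h import *
X=case(0,-44,200); print(X); go(X,-87.6)
c=get_calibration('wrist'); print(-np.array(c['R']).T@np.array(c['t']))
E
```

```text
[ 0.57284253 -0.0749614   0.2       ]
t 0.15 pos [ 0.2812 -0.5856  0.2297] rot [ 1.80e+02  1.00e-01 -6.43e+01] cm [-33.39 -48.4    3.01] turn 0.406 F [ 0.5 -0.7  0.4] w 0.0874
[ 0.35363228 -0.55214753  0.38383155]
```

Emit:
carry_out(translation=[[-5,-7.2,0],[-10,-14.4,0],[-15,-21.6,0.5],[-20,-28.8,1],[-23,-33,1.5]], turn=[0.1,0.2,0.3,0.4,0.406], gripper=[1,1,1,1,1])

```text
time_s: 0.78
tool_pos: [0.4359, -0.3123, 0.2212]
tool_rot: [-180.0, -0.0, -87.7]
force: [1.4, 0.3, -0.3]
grip_width: 0.0871
```

```bash
python3 -c "
from h import *
go(case(0,-44,200),-87.6)"
```

```text
t 0.78 pos [ 0.4359 -0.3123  0.2212] rot [-180.    -0.   -87.7] cm [-23.16 -14.65   2.11] turn -0.001 F [ 1.4  0.3 -0.3] w 0.0871
```

Emit:
carry_out(translation=[[-5,-3.2,0.4],[-10,-6.4,0.8],[-15,-9.6,1.2],[-20,-12.7,1.8],[-23.1,-14.6,2.1]], turn=[0,0,0,0,0], gripper=[1,1,1,1,1])

```text
time_s: 1.4
tool_pos: [0.5722, -0.0736, 0.1999]
tool_rot: [180.0, 0.1, -87.4]
force: [0.4, -1.2, -0.7]
grip_width: 0.0874
```

```bash
python3 -c "
from h import *
go(case(0,-44,200),-87.6)
snap('wrist','w1.png'); snap('scene','s1.png')
c=get_calibration('wrist')
for q in [(-45,-44,84.5),(45,-44,84.5),(103,-70,49.5),(103,116,49.5),(-103,-70,49.5),(-103,116,49.5)]: print(q,np.round(proj('wrist',case(*q),c)))
"
```

```text
t 1.4 pos [ 0.5722 -0.0736  0.1999] rot [ 1.80e+02  1.00e-01 -8.74e+01] cm [ 0.14 -0.06 -0.01] turn 0.004 F [ 0.4 -1.2 -0.7] w 0.0874
(-45, -44, 84.5) [256. 235.]
(45, -44, 84.5) [258. 144.]
(103, -70, 49.5) [284.  83.]
(103, 116, 49.5) [110.  90.]
(-103, -70, 49.5) [278. 266.]
(-103, 116, 49.5) [128. 261.]
```

View pics/w1.png

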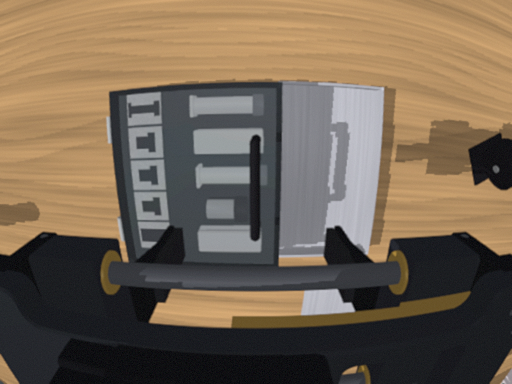

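Emit:
carry_out(translation=[[0,0,3],[0,0,6],[0,0,9],[0,0,11],[0,0,12.5]], turn=[0,0,0,0,0], gripper=[0.5,0.5,0.5,0.5,0.5])

```text
time_s: 2.12
tool_pos: [0.5711, -0.078, 0.0744]
tool_rot: [180.0, -0.0, -87.6]
force: [-0.0, -0.6, 1.1]
grip_width: 0.0475
```

```bash
python3 -c "
from h import *
go(case(0,-44,73.5),-87.6)
snap('wrist','w2.png'); a=snap('side','d2.png')
cv2.imwrite('pics/d2c.png',cv2.resize(a[120:250,170:320,::-1],None,fx=4.5,fy=4.5))
"
```

```text
t 2.12 pos [ 0.5711 -0.078   0.0744] rot [180.   -0.  -87.6] cm [-0.29 -0.18  0.09] turn -0.001 F [-0.  -0.6  1.1] w 0.0475
```

View pics/w2.png

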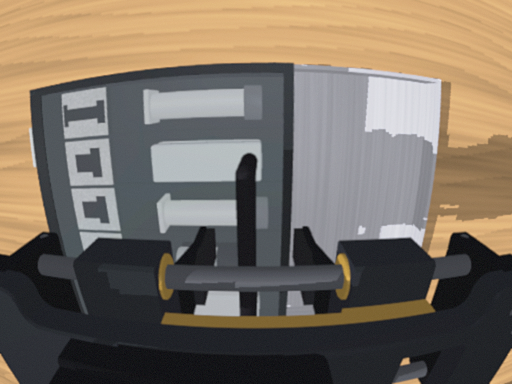

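View pics/d2c.png

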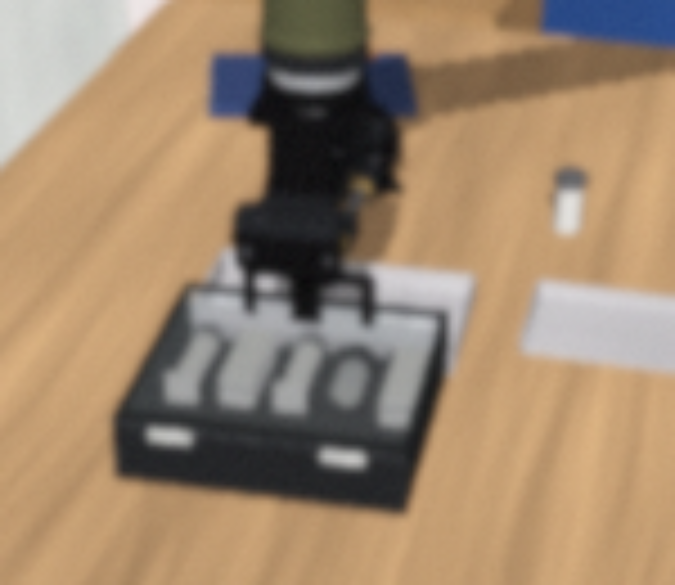

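Emit:
carry_out(translation=[[-0.3,0,0],[-0.3,0,0],[-0.3,0,0],[-0.3,0,0],[-0.3,0,0]], turn=[0,0,0,0,0], gripper=[0,0,0,0,0], squeeze=20)

```text
time_s: 2.85
tool_pos: [0.5715, -0.0741, 0.0755]
tool_rot: [-180.0, 0.0, -87.6]
force: [0.4, 0.7, -0.2]
grip_width: 0.0089
```

```bash
python3 -c "
from h import *
go(case(0,-44,73.5),-87.6)
o=telemetry.get_obs();print(tocase(o['tool_pos']))
"
```

```text
t 2.85 pos [ 0.5715 -0.0741  0.0755] rot [-180.     0.   -87.6] cm [ 0.09 -0.13  0.2 ] turn 0.0 F [ 0.4  0.7 -0.2] w 0.0089
[ -1.28429573 -43.12074968  75.51353567]
```

Emit:
carry_out(translation=[[-0.4,0,-1.7],[-1.1,0,-3.1],[-2.8,0,-5.9],[-5.0,0,-8.35],[-7.65,0,-10.3]], turn=[0,0,0,0,0], gripper=[0,0,0,0,0])

```text
time_s: 3.48
tool_pos: [0.5672, 0.0074, 0.176]
tool_rot: [179.9, 0.4, -87.4]
force: [9.8, 10.6, -28.3]
grip_width: 0.0088
```

```bash
python3 -c "
from h import *
go(case(0,-44,73.5),-87.6)
o=telemetry.get_obs();q=tocase(o['tool_pos']);print(q); q=q+[0,0,11]; print(np.arctan2(q[2]-45.5,116-q[1])-.239, np.hypot(q[2]-45.5,116-q[1]))
a=snap('side','d3.png')
cv2.imwrite('pics/d3c.png',cv2.resize(a[80:250,150:330,::-1],None,fx=3.5,fy=3.5))
"
```

```text
t 3.48 pos [0.5672 0.0074 0.176 ] rot [179.9   0.4 -87.4] cm [ 8.31 -0.22 10.2 ] turn 0.003 F [  9.8  10.6 -28.3] w 0.0088
[ -2.23577913  38.47841609 176.0116516 ]
0.8306355848599872 161.35409356236255
```

View pics/d3c.png

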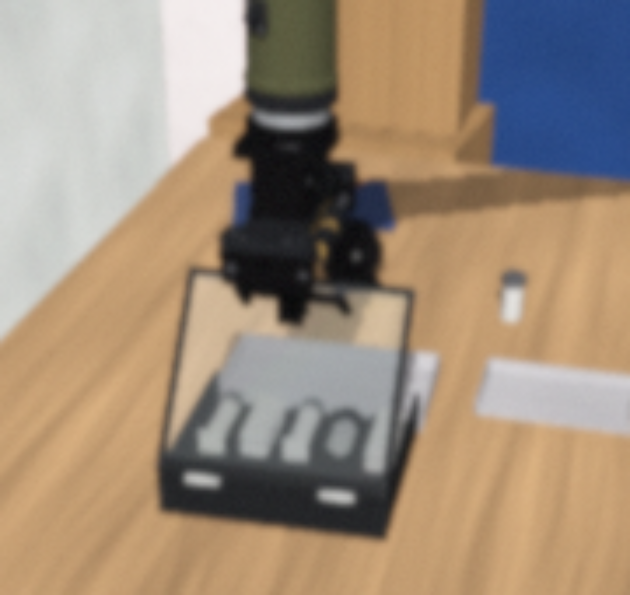

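Emit:
carry_out(translation=[[-3.1,0,-1.1],[-6.2,0,-1.85],[-9.4,0,-1.95],[-12.6,0,-1.4],[-14.9,0,-0.6]], turn=[0,0,0,0,0], gripper=[0,0,0,0,0])

```text
time_s: 4.15
tool_pos: [0.5608, 0.1492, 0.1832]
tool_rot: [179.8, -0.3, -87.6]
force: [-0.7, -4.4, -5.9]
grip_width: 0.0086
```

```bash
python3 -c "
from h import *
go(case(0,-44,73.5),-87.6)
o=telemetry.get_obs();q=tocase(o['tool_pos']);print(q); q=q+[0,0,11]; print(np.arctan2(q[2]-45.5,116-q[1])-.239, np.hypot(q[2]-45.5,116-q[1]))
a=snap('side','d4.png')
cv2.imwrite('pics/d4c.png',cv2.resize(a[80:250,150:330,::-1],None,fx=3.5,fy=3.5))
snap('wrist','w4.png')
"
```

```text
t 4.15 pos [0.5608 0.1492 0.1832] rot [179.8  -0.3 -87.6] cm [22.39 -0.31 11.08] turn -0.001 F [-0.7 -4.4 -5.9] w 0.0086
[ -2.65816312 180.48235492 183.19396713]
1.7409776130491665 162.07365596178153
```

View pics/d4c.png

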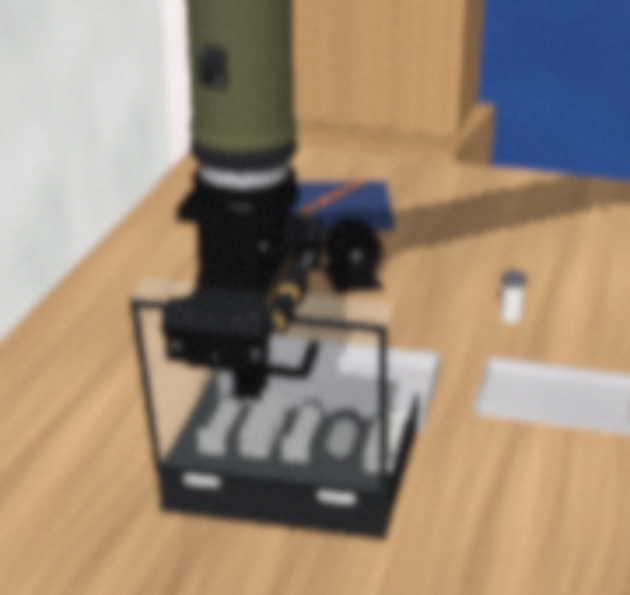

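View pics/w4.png

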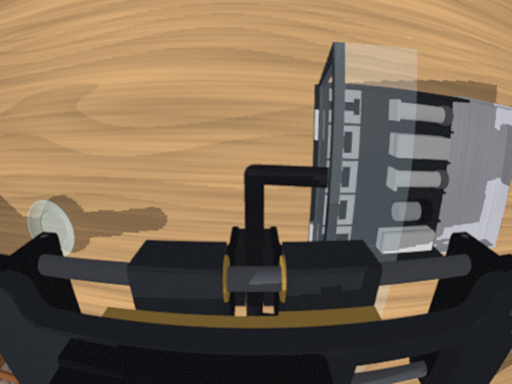

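Emit:
carry_out(translation=[[-0.8,0,0.35],[-1.7,0,0.85],[-1.7,0,0.85],[-1.7,0,0.85],[-1.7,0,0.85]], turn=[0,0,0,0,0], gripper=[0,0,0.16,0.18,0.18])

```text
time_s: 4.88
tool_pos: [0.562, 0.1682, 0.177]
tool_rot: [-179.9, 0.0, -87.6]
force: [1.0, -0.1, 0.5]
grip_width: 0.015
```

```bash
python3 -c "
from h import *
go(case(0,-44,73.5),-87.6)
o=telemetry.get_obs();q=tocase(o['tool_pos']);print(q); q=q+[0,0,11]; print(np.arctan2(q[2]-45.5,116-q[1])-.239, np.hypot(q[2]-45.5,116-q[1]))
snap('wrist','w5.png')
"
```

```text
t 4.88 pos [0.562  0.1682 0.177 ] rot [-179.9    0.   -87.6] cm [24.35 -0.05 10.33] turn -0.001 F [ 1.  -0.1  0.5] w 0.015
[ -0.64153225 199.44461964 177.03778009]
1.8614270488719549 165.16665311263972
```

View pics/w5.png

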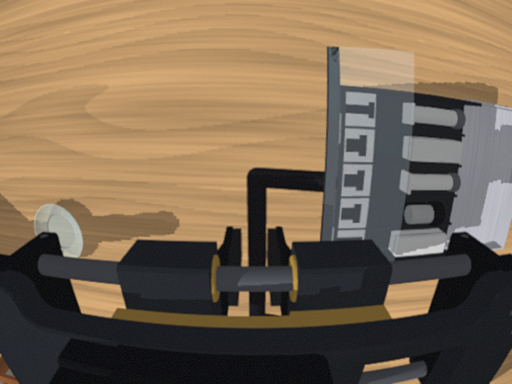

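Emit:
carry_out(translation=[[0,0,-1.5],[0,0,-3.5],[0,0,-7],[0,0,-10],[0,0,-12]], turn=[0,0,0,0,0], gripper=[0.18,0.18,0.18,0,0])

```text
time_s: 5.55
tool_pos: [0.5619, 0.1685, 0.2995]
tool_rot: [-179.8, 0.0, -87.6]
force: [-0.3, 0.8, -0.2]
grip_width: 0.0043
```

```bash
python3 -c "
from h import *
go(case(40,38,300),2.4)
a=snap('scene','s6.png')[:,:,::-1]
cv2.imwrite('pics/s6c.png',cv2.resize(a[110:270,130:320],None,fx=4.2,fy=3.7,interpolation=cv2.INTER_CUBIC))
a=snap('side','d6.png')
cv2.imwrite('pics/d6c.png',cv2.resize(a[50:250,150:330,::-1],None,fx=3,fy=3))
"
```

```text
t 5.55 pos [0.5619 0.1685 0.2995] rot [-179.8    0.   -87.6] cm [16.17 -4.07 -0.05] turn -1.571 F [-0.3  0.8 -0.2] w 0.0043
```

View pics/s6c.png

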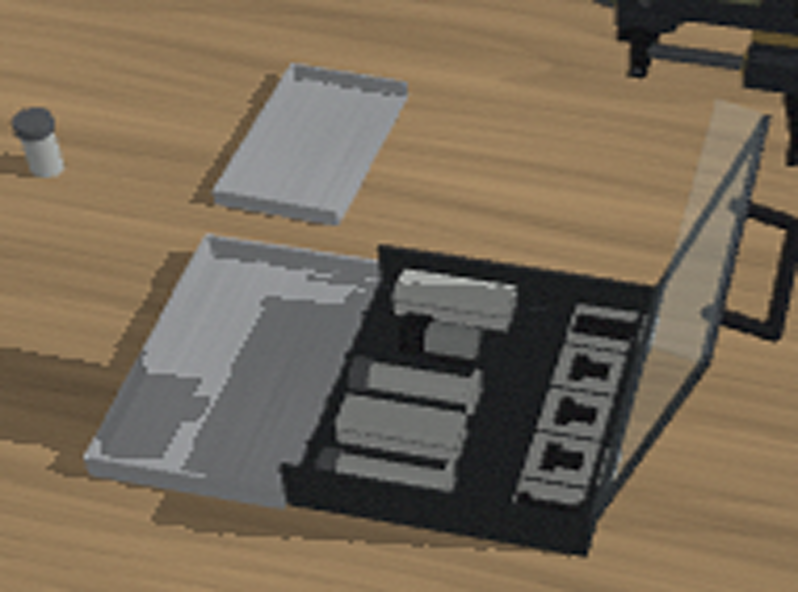

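View pics/d6c.png

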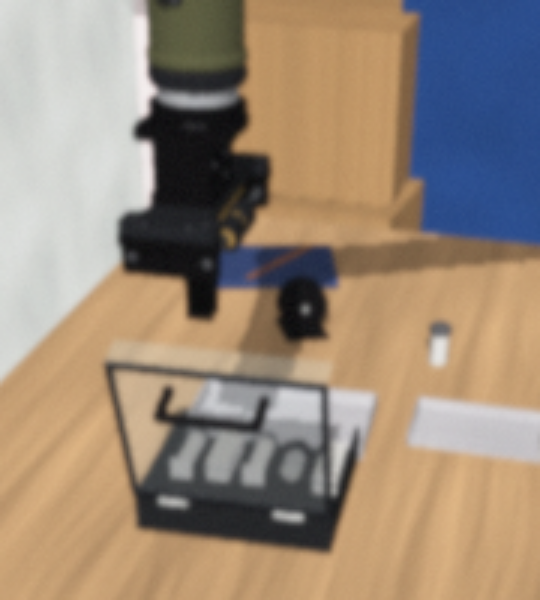

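Emit:
carry_out(translation=[[4,-1,0],[8,-2,0],[12,-3,0],[16,-4,0],[19,-4.1,0]], turn=[-0.18,-0.36,-0.54,-0.72,-0.9], gripper=[0,0,0,0,0])

```text
time_s: 6.28
tool_pos: [0.6103, -0.0225, 0.2952]
tool_rot: [180.0, 0.0, -35.8]
force: [-0.5, 0.4, -0.7]
grip_width: 0.0009
```

Emit:
carry_out(translation=[[0,0,0.5],[0,0,1],[0,0,1],[0,0,1],[0,0,1]], turn=[-0.18,-0.36,-0.54,-0.67,-0.67], gripper=[0,0,0,0,0])

```text
time_s: 6.9
tool_pos: [0.6099, -0.0201, 0.2856]
tool_rot: [-180.0, 0.0, 2.3]
force: [-0.3, -0.8, 0.2]
grip_width: 0.0005
```

```bash
python3 -c "
from h import *
go(case(40,38,100),2.4)
im=snap('wrist','w7.png')
c=get_calibration('wrist'); import pickle; pickle.dump(c,open('w7.pkl','wb'))
for q in [(-103,116,45),(103,116,45),(103,-68,45),(-103,-68,45),(40,28,22)]: print(q,np.round(proj('wrist',case(*q),c)))
"
```

```text
t 6.9 pos [ 0.6099 -0.0201  0.2856] rot [-180.     0.     2.3] cm [ 0.07 -2.88 18.56] turn -0.002 F [-0.3 -0.8  0.2] w 0.0005
(-103, 116, 45) [149.  90.]
(103, 116, 45) [303.  86.]
(103, -68, 45) [299. 217.]
(-103, -68, 45) [159. 217.]
(40, 28, 22) [255. 148.]
```

View pics/w7.png

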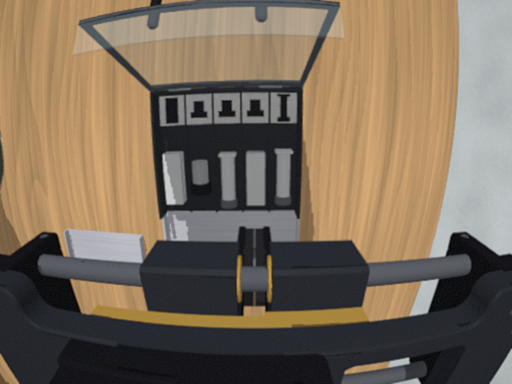

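```bash
python3 -c "
from h import *
import pickle; c=pickle.load(open('w7.pkl','rb'))
im=cv2.imread('pics/w7.png'); g=cv2.cvtColor(im,6)
m=(g>90).astype(np.uint8)[130:212,155:300]
n,l,s,ce=cv2.connectedComponentsWithStats(m)
for i in range(1,n):
    x,y,w,h,a=s[i]; x+=155;y+=130
    if a>80: print((x,y,w,h,a), 'rear',tocase(onz('wrist',(x+w/2,y-.5),.030,c)).round(1),'front',tocase(onz('wrist',(x+w/2,y+h-.5),.030,c)).round(1))
print([g[110:160,v].tolist() for v in (256,)])
"
```

```text
(np.int32(275), np.int32(149), np.int32(18), np.int32(49), np.int32(656)) rear [80.3 28.8 30. ] front [ 81.9 -42.7  30. ]
(np.int32(162), np.int32(151), np.int32(24), np.int32(54), np.int32(1105)) rear [-75.3  27.8  30. ] front [-81.4 -53.3  30. ]
(np.int32(246), np.int32(151), np.int32(19), np.int32(55), np.int32(1013)) rear [40.6 25.9 30. ] front [ 40.5 -54.8  30. ]
(np.int32(218), np.int32(152), np.int32(18), np.int32(49), np.int32(672)) rear [ 0.9 24.8 30. ] front [ -1.  -47.1  30. ]
(np.int32(193), np.int32(160), np.int32(15), np.int32(24), np.int32(341)) rear [-37.1  14.   30. ] front [-38.8 -21.2  30. ]
[[26, 24, 24, 21, 19, 34, 88, 130, 136, 136, 140, 140, 119, 69, 36, 31, 28, 37, 30, 35, 33, 32, 31, 35, 35, 34, 34, 31, 34, 33, 35, 30, 31, 35, 31, 34, 32, 33, 31, 36, 61, 97, 120, 134, 139, 142, 141, 139, 144, 143]]
```

Emit:
carry_out(translation=[[0,-3.5,0],[0,-3.5,5],[0,-3.5,10],[0,-3.5,15],[0,-3.5,19]], turn=[0,0,0,0,0], gripper=[0,0,0,0,0])

```text
time_s: 7.58
tool_pos: [0.6079, 0.0146, 0.0937]
tool_rot: [180.0, 0.1, 2.2]
force: [0.3, -0.0, -0.7]
grip_width: 0.0005
```

```bash
python3 -c "
from h import *
go(case(40,44,28),2.4)
im=snap('wrist','w8.png')
a=snap('side','d8.png')
cv2.imwrite('pics/d8c.png',cv2.resize(a[50:250,150:330,::-1],None,fx=3,fy=3))
"
```

```text
t 7.58 pos [0.6079 0.0146 0.0937] rot [1.8e+02 1.0e-01 2.2e+00] cm [0.14 0.   6.57] turn -0.003 F [ 0.3 -0.  -0.7] w 0.0005
```

View pics/w8.png

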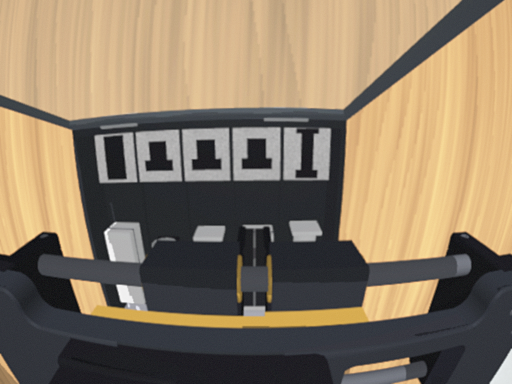

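View pics/d8c.png

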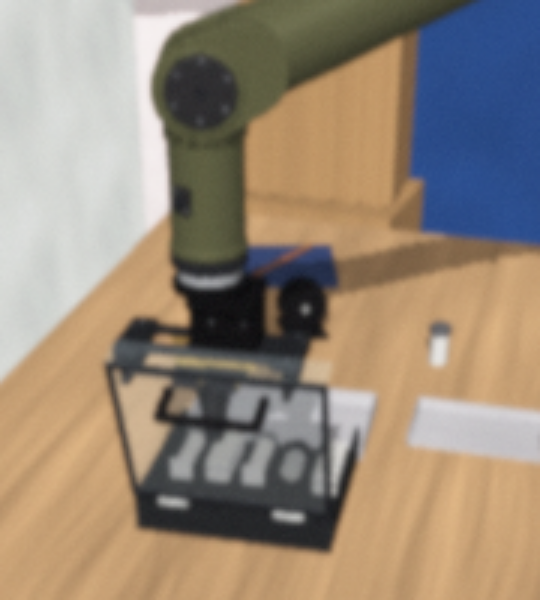

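Emit:
carry_out(translation=[[0.1,0,1.5],[0.1,0,3],[0.1,0,4.5],[0.1,0,6],[0.1,0,6.5]], turn=[0,0,0,0,0], gripper=[0,0,0,0,0])

```text
time_s: 8.3
tool_pos: [0.6089, 0.0148, 0.0294]
tool_rot: [-180.0, 0.1, 2.3]
force: [-0.5, 0.3, -0.7]
grip_width: 0.0001
```

```bash
python3 -c "
from h import *
go(case(40,-70,28),2.4); print(tocase(telemetry.get_obs()['tool_pos']))
a=snap('side','d9.png')
cv2.imwrite('pics/d9c.png',cv2.resize(a[90:250,170:320,::-1],None,fx=4,fy=4,interpolation=cv2.INTER_CUBIC))
"
```

```text
t 8.3 pos [0.6089 0.0148 0.0294] rot [-1.8e+02  1.0e-01  2.3e+00] cm [ 0.03 11.42  0.14] turn -0.001 F [-0.5  0.3 -0.7] w 0.0001
[39.78737055 44.15468277 29.42851409]
```

View pics/d9c.png

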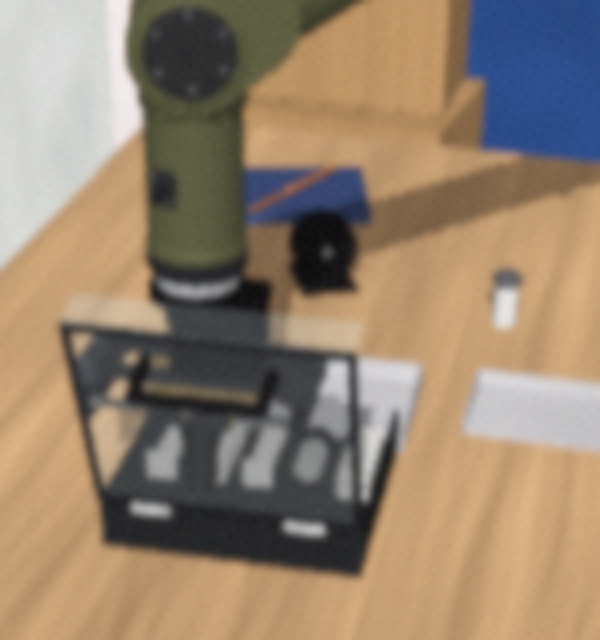

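Emit:
carry_out(translation=[[0,0.8,0.1],[0,1.6,0.15],[0,2.6,0.15],[0,3.6,0.15],[0,4.6,0.15]], turn=[0,0,0,0,0], gripper=[0,0,0,0,0])

```text
time_s: 8.98
tool_pos: [0.6117, -0.0321, 0.0295]
tool_rot: [180.0, -0.0, 2.3]
force: [0.6, 1.1, 0.8]
grip_width: 0.0004
```

Emit:
carry_out(translation=[[0,1,0],[0,2,0],[0,3,0],[0,4,0],[0,5,0]], turn=[0,0,0,0,0], gripper=[0,0,0,0,0])

```text
time_s: 9.6
tool_pos: [0.6135, -0.0819, 0.0292]
tool_rot: [180.0, 0.0, 2.3]
force: [-0.1, 0.6, -0.1]
grip_width: 0.0002
```

```bash
python3 -c "
from h import *
go(case(40,-72,28),2.4); print(tocase(telemetry.get_obs()['tool_pos']))
a=snap('scene','s10.png')[:,:,::-1]
cv2.imwrite('pics/s10c.png',cv2.resize(a[110:270,130:320],None,fx=4.2,fy=3.7,interpolation=cv2.INTER_CUBIC))
"
```

```text
t 9.6 pos [ 0.6135 -0.0819  0.0292] rot [180.    0.    2.3] cm [-0.03  1.94  0.12] turn -0.001 F [-0.1  0.6 -0.1] w 0.0002
[ 40.30140346 -52.62366131  29.15170417]
```

View pics/s10c.png

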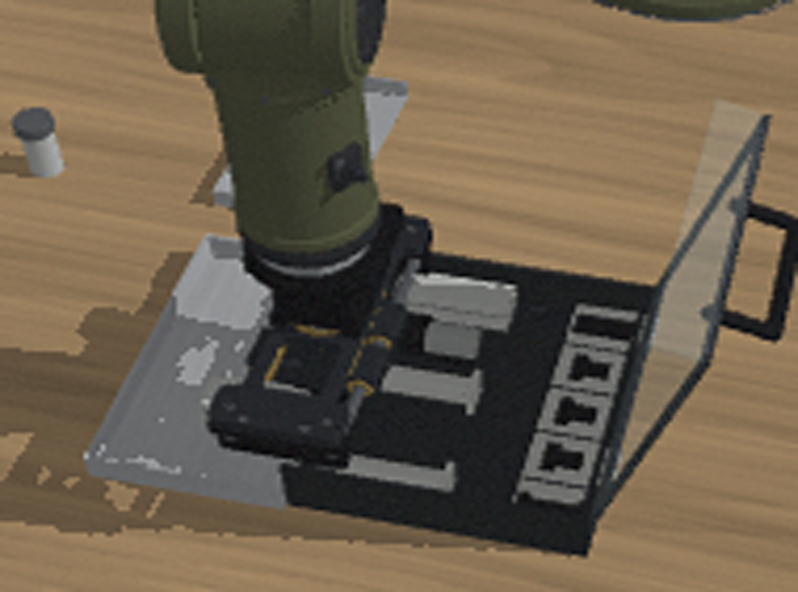

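Emit:
carry_out(translation=[[0,0.8,0.1],[0,1.6,0.15],[0,2.4,0.15],[0,2.4,0.15],[0,1,0]], turn=[0,0,0,0,0], gripper=[0,0,0,0,0])

```text
time_s: 10.28
tool_pos: [0.6138, -0.0921, 0.0291]
tool_rot: [180.0, 0.0, 2.2]
force: [-0.4, 0.2, 0.5]
grip_width: 0.0001
```

Emit:
carry_out(translation=[[0,0,-4],[0,0,-8],[0,-5,-10],[0,-8,-10],[0,-8,-10]], turn=[0,0,0,0,0], gripper=[0,0,0,0,0])

```text
time_s: 10.9
tool_pos: [0.6104, -0.0053, 0.1302]
tool_rot: [-179.9, -0.1, 2.8]
force: [0.5, -0.9, -0.4]
grip_width: 0.0006
```

```bash
python3 -c "
from h import *
go(case(0,44,90),2.4); print(tocase(telemetry.get_obs()['tool_pos']))
a=snap('scene','s11.png')[:,:,::-1]
cv2.imwrite('pics/s11c.png',cv2.resize(a[110:270,130:320],None,fx=4.2,fy=3.7,interpolation=cv2.INTER_CUBIC))
snap('wrist','w11.png')
"
```

```text
t 10.9 pos [ 0.6104 -0.0053  0.1302] rot [-1.799e+02 -1.000e-01  2.800e+00] cm [-4.03 -2.02  4.02] turn 0.007 F [ 0.5 -0.9 -0.4] w 0.0006
[ 40.42223712  23.99838835 130.16480755]
```

View pics/s11c.png

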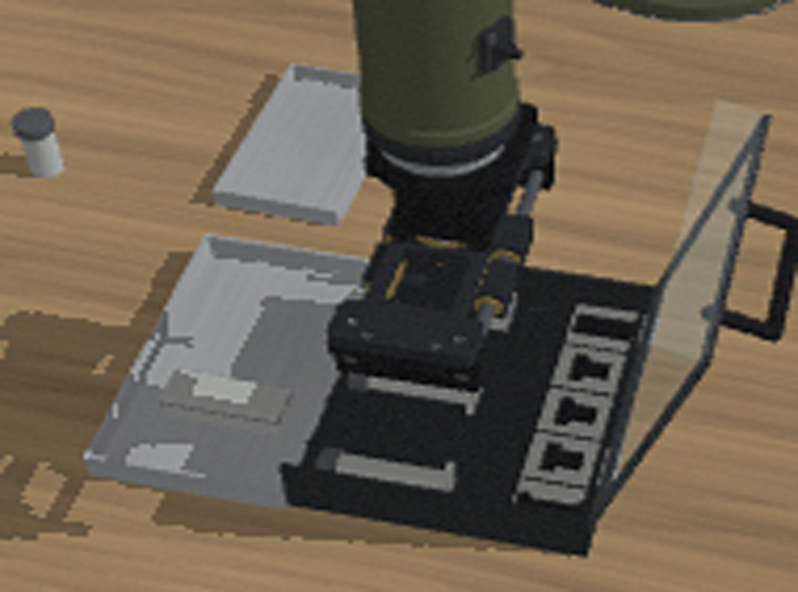

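View pics/w11.png

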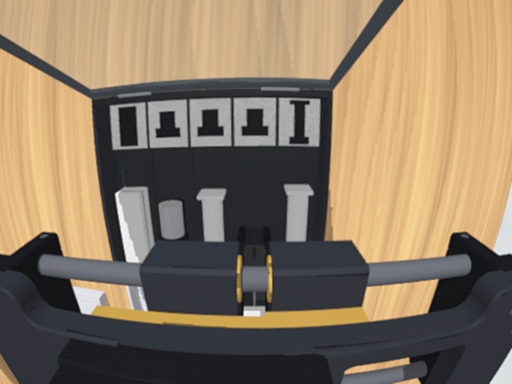

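Emit:
carry_out(translation=[[-2,-1,0],[-4,-2,1],[-4,-2,4],[-4,-2,6],[-4,-2,6]], turn=[0,0,0.007,0.007,0.007], gripper=[0,0,0,0,0])

```text
time_s: 11.62
tool_pos: [0.5686, 0.0062, 0.0674]
tool_rot: [-180.0, 0.2, 1.9]
force: [-0.5, -0.3, 0.3]
grip_width: -0.0
```

```bash
python3 -c "
from h import *
go(case(0,44,28),2.4); print(tocase(telemetry.get_obs()['tool_pos']))
print(tocase(onz('scene',(199,216.8),.027)))
im=snap('wrist','w12.png')
"
```

```text
t 11.62 pos [0.5686 0.0062 0.0674] rot [-180.     0.2    1.9] cm [ 0.09 -0.67  3.94] turn -0.009 F [-0.5 -0.3  0.3] w -0.0
[-0.81837867 37.28752112 67.35366569]
[ 33.70141413 -87.22938428  27.        ]
```

View pics/w12.png

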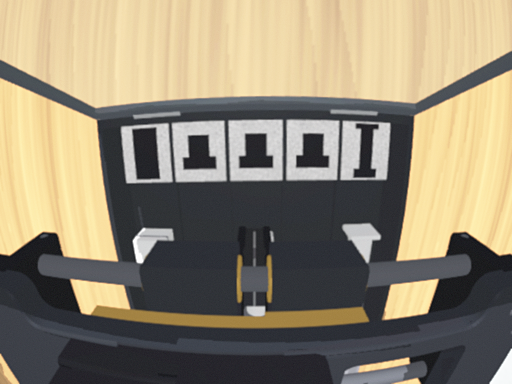

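Emit:
carry_out(translation=[[0.1,-0.7,0],[0.1,-0.7,1],[0.1,-0.7,2.5],[0.1,-0.7,3.8],[0.1,-0.7,3.9]], turn=[-0.009,-0.009,-0.009,-0.009,-0.009], gripper=[0,0,0,0,0])

```text
time_s: 12.3
tool_pos: [0.5694, 0.0141, 0.0285]
tool_rot: [-180.0, 0.2, 2.5]
force: [-0.3, -0.0, -0.2]
grip_width: 0.0008
```

```bash
python3 -c "
from h import *
go(case(0,-76,28),2.4); print(tocase(telemetry.get_obs()['tool_pos']))
"
```

```text
t 12.3 pos [0.5694 0.0141 0.0285] rot [-180.     0.2    2.5] cm [-0.04 12.11  0.05] turn 0.001 F [-0.3 -0.  -0.2] w 0.0008
[ 0.28768348 45.10695984 28.54000903]
```

Emit:
carry_out(translation=[[0,0.8,0],[0,1.6,0],[0,2.4,0],[0,3.3,0],[0,4.2,0]], turn=[0,0,0,0,0], gripper=[0,0,0,0,0])

```text
time_s: 12.92
tool_pos: [0.5726, -0.0285, 0.0305]
tool_rot: [180.0, -0.0, 2.4]
force: [0.6, 0.5, -0.0]
grip_width: 0.0006
```

Emit:
carry_out(translation=[[0,0.9,0],[0,1.8,0],[0,2.7,0],[0,3.6,0],[0,4.5,0]], turn=[0,0,0,0,0], gripper=[0,0,0,0,0])

```text
time_s: 13.55
tool_pos: [0.5745, -0.0733, 0.0303]
tool_rot: [180.0, 0.0, 2.5]
force: [0.0, 0.7, 0.0]
grip_width: 0.0006
```

Emit:
carry_out(translation=[[0,0.9,0],[0,1.8,0],[0,2.6,0],[0,3.3,0],[0,3.3,0]], turn=[0,0,0,0,0], gripper=[0,0,0,0,0])

```text
time_s: 14.18
tool_pos: [0.5758, -0.1065, 0.0302]
tool_rot: [180.0, 0.0, 2.4]
force: [-0.8, 0.6, -0.0]
grip_width: 0.0004
```

```bash
python3 -c "
from h import *
go(case(0,-76,28),2.4); print(tocase(telemetry.get_obs()['tool_pos']))
"
```

```text
t 14.18 pos [ 0.5758 -0.1065  0.0302] rot [180.    0.    2.4] cm [-0.16  0.04  0.22] turn 0.0 F [-0.8  0.6 -0. ] w 0.0004
[  1.63302088 -75.6125955   30.24192029]
```

Raise and look.

Emit:
carry_out(translation=[[0,0,-4],[0,0,-9],[0,-4,-14],[0,-8,-19],[0,-8,-20]], turn=[0,0,0,0,0], gripper=[0,0,0,0,0])

```text
time_s: 14.8
tool_pos: [0.574, -0.0203, 0.2346]
tool_rot: [-180.0, -0.4, 2.9]
force: [-0.0, 0.3, -0.0]
grip_width: 0.0005
```

```bash
python3 -c "
from h import *
go(case(0,200,240),-87.6); print(tocase(telemetry.get_obs()['tool_pos']))
a=snap('scene','s13.png')[:,:,::-1]
cv2.imwrite('pics/s13c.png',cv2.resize(a[110:270,130:320],None,fx=4.2,fy=3.7,interpolation=cv2.INTER_CUBIC))
snap('wrist','w13.png')
"
```

```text
t 14.8 pos [ 0.574  -0.0203  0.2346] rot [-180.    -0.4    2.9] cm [ -0.18 -18.95  -0.53] turn 1.579 F [-0.   0.3 -0. ] w 0.0005
[  3.42752844  10.55887584 234.63494748]
```

View pics/s13c.png

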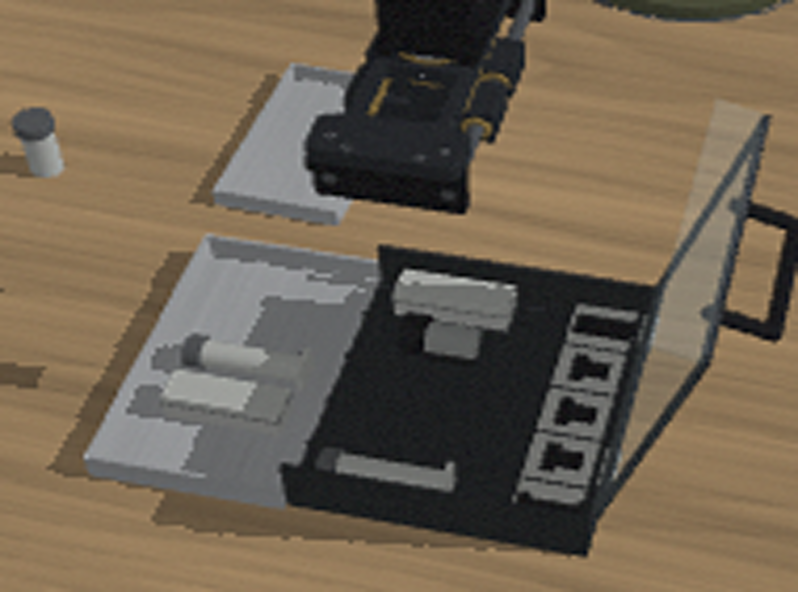

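View pics/w13.png

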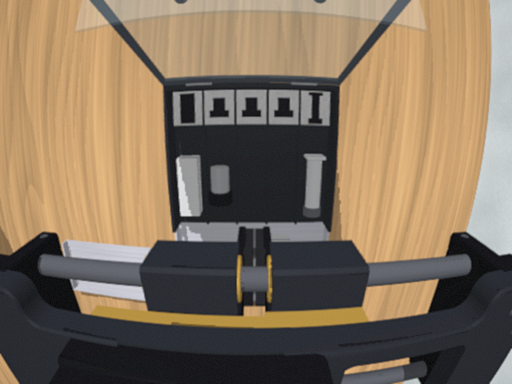

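Emit:
carry_out(translation=[[0,0,-4],[-0.1,-2,-7],[-0.1,-7,-7.5],[-0.2,-13,-7.5],[-0.2,-18,-7.5]], turn=[0.18,0.36,0.54,0.72,0.9], gripper=[0,0,0.1,0.18,0.18])

```text
time_s: 15.52
tool_pos: [0.5627, 0.1508, 0.3032]
tool_rot: [179.8, 0.1, -48.8]
force: [0.9, 0.2, -0.0]
grip_width: 0.0147
```

```bash
python3 -c "
from h import *
go(case(-.6,200,240),-87.6)
print(tocase(onz('scene',(130+305/4.2,110+360/3.7),.025)),tocase(onz('scene',(130+290/4.2,110+395/3.7),.027)))"
```

```text
t 15.53 pos [0.5627 0.1508 0.3032] rot [ 1.798e+02  1.000e-01 -4.880e+01] cm [-1.39 -1.15  6.31] turn 0.678 F [ 0.9  0.2 -0. ] w 0.0147
[  0.09349156 -88.63430034  25.        ] [ 33.53917368 -87.15406909  27.        ]
```

Emit:
carry_out(translation=[[-0.4,-0.3,1],[-0.9,-0.7,2],[-1.4,-1.15,3],[-1.4,-1.15,4.5],[-1.4,-1.15,4.5]], turn=[0.17,0.34,0.51,0.678,0.678], gripper=[0.18,0.18,0.18,0.18,0.18])

```text
time_s: 16.15
tool_pos: [0.5614, 0.1671, 0.2571]
tool_rot: [179.7, -0.1, -87.2]
force: [-1.0, -1.2, 0.3]
grip_width: 0.0158
```

```bash
python3 -c "
from h import *
go(case(-.6,199.6,177),-87.6); print(tocase(telemetry.get_obs()['tool_pos']))
c=get_calibration('wrist'); snap('wrist','w14.png')
for q in [(-45,199.5,188),(45,199.5,188)]: print(proj('wrist',case(*q),c))
"
```

```text
t 16.15 pos [0.5614 0.1671 0.2571] rot [ 1.797e+02 -1.000e-01 -8.720e+01] cm [-0.14 -0.12  8.  ] turn 0.008 F [-1.  -1.2  0.3] w 0.0158
[ -1.31282115 198.29654638 257.05259903]
(np.float64(250.39340460042467), np.float64(255.35397841353026))
(np.float64(250.8507933758368), np.float64(149.55780239325395))
```

View pics/w14.png

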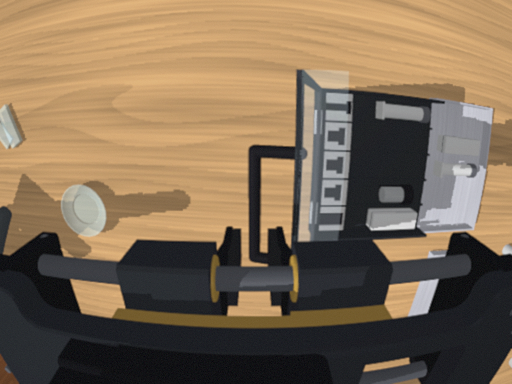

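Emit:
carry_out(translation=[[0,-0.1,2],[0,-0.1,4],[0,-0.1,4],[0,-0.1,4],[0,-0.1,4]], turn=[0.008,0.008,0.008,0.008,0.008], gripper=[0.2,0.2,0.2,0.2,0.2])

```text
time_s: 16.82
tool_pos: [0.5636, 0.1695, 0.2211]
tool_rot: [-179.9, 0.0, -87.6]
force: [0.1, -0.3, 0.1]
grip_width: 0.0173
```

```bash
python3 -c "
from h import *
go(case(-.6,199.6,177),-87.6); print(tocase(telemetry.get_obs()['tool_pos']))
c=get_calibration('wrist'); a=snap('wrist','w15.png')
for q in [(0,199.5,188),(45,199.5,188)]: print(proj('wrist',case(*q),c))
cv2.imwrite('pics/w15c.png',cv2.resize(a[110:310,180:340,::-1],None,fx=3.5,fy=3))
"
```

```text
t 16.82 pos [0.5636 0.1695 0.2211] rot [-179.9    0.   -87.6] cm [0.1  0.17 4.41] turn 0.0 F [ 0.1 -0.3  0.1] w 0.0173
[  1.04764763 200.59462392 221.06621385]
(np.float64(253.60183356064522), np.float64(227.04823708060783))
(np.float64(253.58263122175782), np.float64(162.15554128335947))
```

View pics/w15c.png

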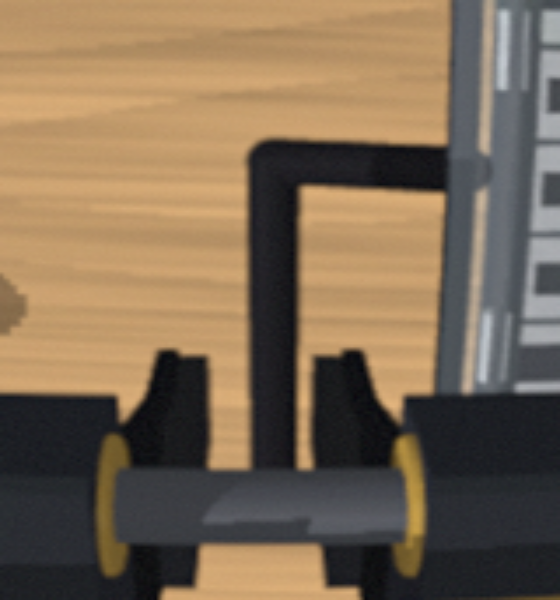

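Emit:
carry_out(translation=[[0.2,0.1,0],[0.2,0.1,1.5],[0.2,0.1,3],[0.2,0.1,4.4],[0.2,0.1,4.4]], turn=[0,0,0,0,0], gripper=[0.2,0.2,0.2,0.2,0.2])

```text
time_s: 17.5
tool_pos: [0.5612, 0.1668, 0.1743]
tool_rot: [179.8, -0.0, -87.6]
force: [-0.6, -0.5, 0.2]
grip_width: 0.0177
```

```bash
python3 -c "
from h import *
go(case(-.6,199.6,177),-87.6); print(tocase(telemetry.get_obs()['tool_pos']))
a=snap('wrist','w16.png')
cv2.imwrite('pics/w16c.png',cv2.resize(a[110:310,180:340,::-1],None,fx=3.5,fy=3))
"
```

```text
t 17.5 pos [0.5612 0.1668 0.1743] rot [179.8  -0.  -87.6] cm [-0.16 -0.09 -0.27] turn 0.0 F [-0.6 -0.5  0.2] w 0.0177
[ -1.48679909 198.02033631 174.28933867]
```

View pics/w16c.png

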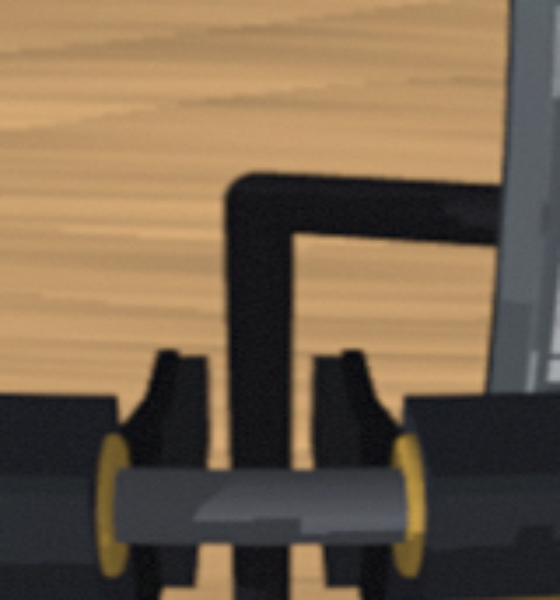

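Emit:
carry_out(translation=[[0,0,0],[0,0,0],[1.5,0,-0.7],[3.8,0,-1.5],[7.0,0,-1.95]], turn=[0,0,0,0,0], gripper=[0,0,0,0,0], squeeze=20)

```text
time_s: 18.18
tool_pos: [0.5659, 0.0993, 0.1988]
tool_rot: [-179.8, 0.2, -87.4]
force: [1.5, 3.6, 2.6]
grip_width: 0.0095
```

```bash
cat > st.py <<'E'
from h import *
o=telemetry.get_obs();q=tocase(o['tool_pos'])+[0,0,11]; print(o['time_s'],q, o['force'].round(1),o['grip_width'])
a=np.arctan2(q[2]-45.5,116-q[1]);R=np.hypot(q[2]-45.5,116-q[1]); print('theta',a-.239,R)
for th in (1.4,1.2,1.0,.8,.6,.45,.3,.2,.1,.03,0):
    f=th+.239; print(th, round((q[1]-116+163.5*np.cos(f))/10,2), round(-(163.5*np.sin(f)-(q[2]-45.5))/10,2))
E
python3 st.py
```

```text
18.175 [  0.33363867 130.42690112 209.78390695] [1.5 3.6 2.6] 0.009505321616925798
theta 1.4193885093200782 164.91615312088874
1.4 0.33 0.12
1.2 3.59 0.22
1.0 6.77 0.97
0.8 9.73 2.34
0.6 12.37 4.26
0.45 14.06 6.03
0.3 15.47 8.04
0.2 16.24 9.48
0.1 16.86 10.99
0.03 17.2 12.08
0 17.33 12.56
```

Emit:
carry_out(translation=[[3.4,0,0.1],[6.6,0,0.85],[9.6,0,2.25],[12.2,0,4.2],[13.9,0,6.0]], turn=[0,0,0,0,0], gripper=[0,0,0,0,0])

```text
time_s: 18.8
tool_pos: [0.5721, -0.0439, 0.1365]
tool_rot: [-179.8, -0.1, -87.7]
force: [3.6, 1.4, 1.3]
grip_width: 0.0091
```

```bash
python3 st.py; python3 -c "
from h import *
a=snap('scene','s17.png')[:,:,::-1]
cv2.imwrite('pics/s17c.png',cv2.resize(a[110:270,130:320],None,fx=4.2,fy=3.7,interpolation=cv2.INTER_CUBIC))
"
```

```text
18.8 [  0.51004594 -12.96889604 147.49162419] [3.6 1.4 1.3] 0.009145289838693687
theta 0.4301203692605916 164.42404796517675
1.4 -14.01 -6.11
1.2 -10.75 -6.01
1.0 -7.57 -5.26
0.8 -4.61 -3.89
0.6 -1.97 -1.96
0.45 -0.28 -0.2
0.3 1.14 1.81
0.2 1.9 3.25
0.1 2.52 4.76
0.03 2.87 5.85
0 2.99 6.33
```

View pics/s17c.png

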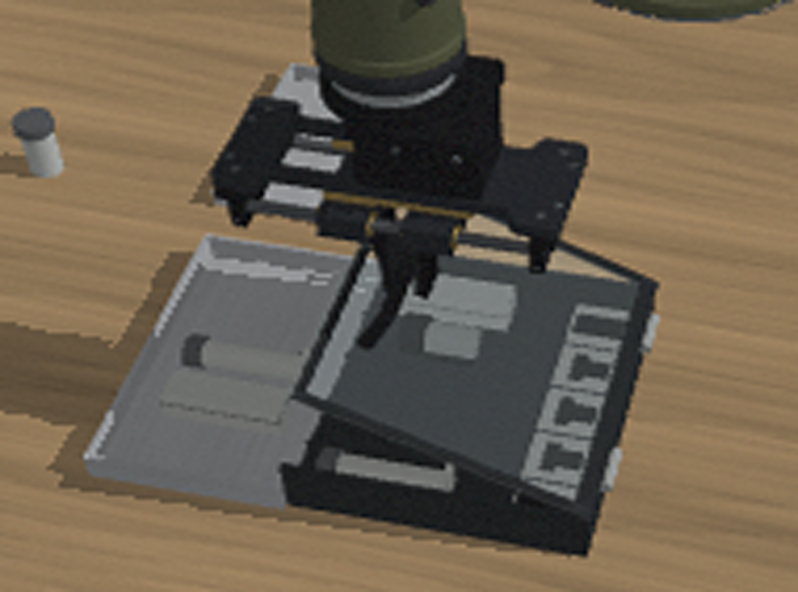

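Emit:
carry_out(translation=[[1.1,0,1.8],[1.9,0,3.2],[2.5,0,4.7],[2.9,0,5.7],[2.95,0,6.1]], turn=[0,0,0,0,0], gripper=[0,0,0,0,0])

```text
time_s: 19.48
tool_pos: [0.5732, -0.0742, 0.0747]
tool_rot: [-179.9, -0.2, -87.7]
force: [2.9, -7.6, 3.5]
grip_width: 0.0087
```

```bash
python3 st.py|head -2
```

```text
19.475 [  0.40991068 -43.28802905  85.73684499] [ 2.9 -7.6  3.5] 0.008690483814320998
theta 0.008428286142420471 164.29144802585162
```

Emit:
carry_out(translation=[[0,0,0.1],[0,0,0.2],[0,0,0.2]], turn=[0,0,0], gripper=[0,0,0])

```text
time_s: 19.85
tool_pos: [0.5732, -0.0746, 0.0732]
tool_rot: [-179.9, -0.2, -87.7]
force: [3.0, -7.5, 1.7]
grip_width: 0.0089
```

```bash
python3 st.py|head -2
```

```text
19.85 [  0.40866017 -43.69826929  84.17856273] [ 3.  -7.5  1.7] 0.008905038543357746
theta -0.0013779968071931936 164.31545401956336
```

Emit:
carry_out(translation=[[0,0,0.1],[0,0,0.2],[0,0,0.3],[0,0,0.3]], turn=[0,0,0,0], gripper=[0,0,0,0])

```text
time_s: 20.35
tool_pos: [0.5733, -0.0752, 0.0705]
tool_rot: [-179.9, -0.3, -87.7]
force: [2.1, -8.8, 3.2]
grip_width: 0.0086
```

```bash
python3 st.py|head -2
```

```text
20.35 [  0.40818091 -44.2986742   81.47148624] [ 2.1 -8.8  3.2] 0.008596633712462417
theta -0.018253965281181894 164.28515688223084
```

Emit:
carry_out(translation=[[0,0,0.1],[0,0,0.2],[0,0,0.3],[0,0,0.3]], turn=[0,0,0,0], gripper=[0,0,0,0])

```text
time_s: 20.85
tool_pos: [0.5735, -0.0753, 0.0701]
tool_rot: [-179.9, -0.4, -87.7]
force: [-4.2, -7.7, 19.1]
grip_width: 0.0087
```

```bash
python3 st.py|head -2; python3 -c "
from h import *
a=snap('scene','s18.png')[:,:,::-1]
cv2.imwrite('pics/s18c.png',cv2.resize(a[110:270,130:320],None,fx=4.2,fy=3.7,interpolation=cv2.INTER_CUBIC))
"
```

```text
20.85 [  0.59591987 -44.38760706  81.06469617] [-4.2 -7.7 19.1] 0.00873269617408491
theta -0.02078856127460857 164.28338964146383
```

View pics/s18c.png

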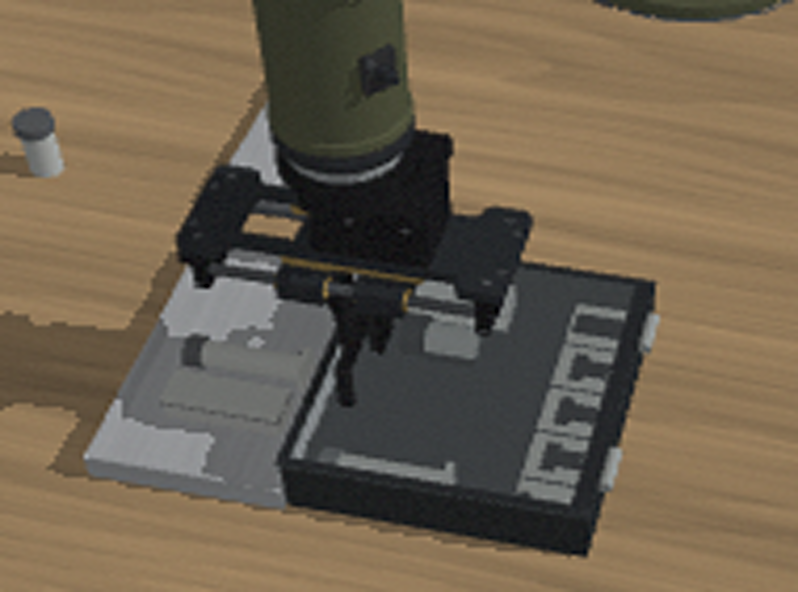

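Emit:
carry_out(translation=[[0,0,-0.2],[0,0,-0.2],[0,0,-0.2],[0,0,-0.2],[0,0,-0.2]], turn=[0,0,0,0,0], gripper=[0.2,0.4,0.6,0.6,0.6])

```text
time_s: 21.52
tool_pos: [0.5719, -0.0706, 0.0683]
tool_rot: [179.9, 0.0, -87.6]
force: [-0.0, 0.2, 0.1]
grip_width: 0.0482
```

Emit:
carry_out(translation=[[0,0,-2],[0,0,-6],[0,0,-12],[0,0,-18],[0,6,-20]], turn=[0,0,0,0,0], gripper=[0.6,0.6,0.6,0.6,0.6])

```text
time_s: 22.15
tool_pos: [0.5169, -0.0727, 0.2741]
tool_rot: [-179.5, 0.0, -87.5]
force: [-0.7, -0.1, 0.0]
grip_width: 0.0523
```

```bash
python3 -c "
from h import *
go(case(0,0,300))
a=snap('scene','s19.png')[:,:,::-1]
cv2.imwrite('pics/s19c.png',cv2.resize(a[110:270,130:320],None,fx=4.2,fy=3.7,interpolation=cv2.INTER_CUBIC))
c=get_calibration('wrist');snap('wrist','w19.png')
for q in [(-45,-44,84.5),(45,-44,84.5),(103,-70,49.5),(-103,-70,49.5)]: print(np.round(proj('wrist',case(*q),c),1))
a=snap('side','d19.png')
cv2.imwrite('pics/d19c.png',cv2.resize(a[120:250,170:320,::-1],None,fx=4.5,fy=4.5))
for n,p in dict(vial=(139,157),drum=(93,207),dish=(420,238)).items(): pass
"
```

```text
t 22.15 pos [ 0.5169 -0.0727  0.2741] rot [-179.5    0.   -87.5] cm [-3.93 -5.62 -2.53] turn 0 F [-0.7 -0.1  0. ] w 0.0523
[255.7 157.5]
[255.8  80.5]
[276.3  38.9]
[274.8 195.7]
```

View pics/s19c.png

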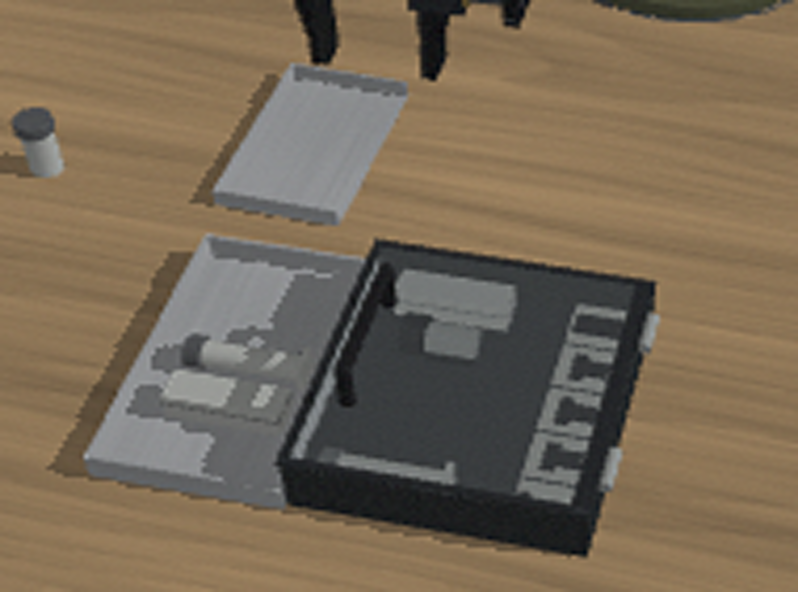

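View pics/w19.png

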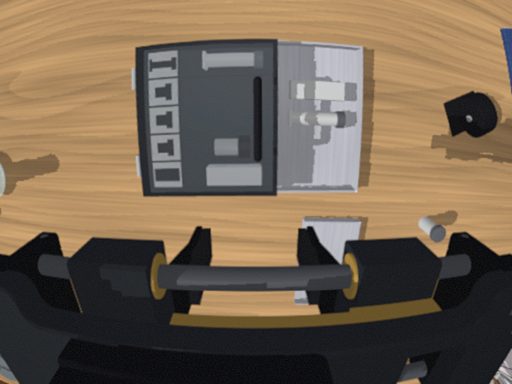

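View pics/d19c.png

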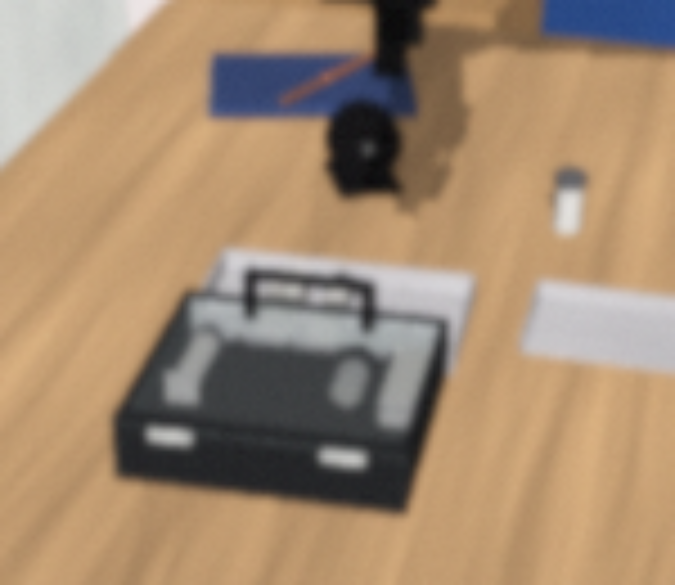

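View pics/s19.png

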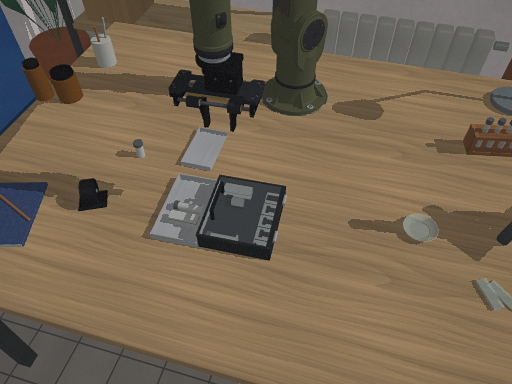

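Emit:
carry_out(translation=[[0,0,0],[0,0,0],[0,0,0],[0,0,0]], turn=[0,0,0,0], gripper=[0.6,0.6,0.6,0.6])

```text
time_s: 22.8
tool_pos: [0.5132, -0.0734, 0.268]
tool_rot: [179.9, 0.0, -87.6]
force: [0.6, 0.3, -0.0]
grip_width: 0.0518
```

```bash
python3 -c "
from h import *
go(case(0,0,300)); print(sign_off())"
```

```text
t 22.8 pos [ 0.5132 -0.0734  0.268 ] rot [179.9   0.  -87.6] cm [-4.   -5.95 -3.2 ] turn 0 F [ 0.6  0.3 -0. ] w 0.0518
the job is handed in; nothing more can be done
None
```

The job is done and handed in at 22.8 s of the 72 s allowed; sign-off reports no verdict.

**What I did:** I opened the lid by its handle to about 1.86 rad and compared each lane with its label. The mismatches were the slide box in the lane at x = +40 mm and the tube in the lane at x = 0, both labelled eyepiece. I pushed both parts out through the lanes' open ends into the larger tray. Then I gripped the handle again, swung the lid shut and pressed it until it met its stop.

**Last checks:**
- **Lid:** the pictures show it shut. When I pressed, the upward force rose to about 19 N with no further movement. My angle estimate from the tool pose read −0.02 rad at the stop, which I put down to a few mm of error in where the bar sat in the jaws.
- **Parts in the tray:** both lie flat, with their rear ends about 20 mm past the lane ends by one picture measurement.
- **Matching parts:** the tube, eyepiece and box still sit in their own lanes.
- **Bystanders:** the dish, vial and drum look unmoved in the picture; I compared them by eye and did not re-measure them.
- **Robot:** it stands clear of everything and the force reading is near zero.

No check failed. The largest force I read was about 30 N at the wrist while opening the lid, well under the 120 N limit.

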